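# Draw the tall specimen mount and hold it up for viewing

### The arm

A 6-joint arm with a two-finger parallel gripper is mounted at the origin on the work surface. World frame = base frame: x ahead of the robot, y to its left, z up, the work surface at z = 0. Lengths are in mm, angles in rad, forces in N, time in s.
With the tool pointing down it reaches from about 400 to 925 mm from the base axis. Payload 12.5 kg.
Tool frame: the origin (TCP) lies midway between the tips of the shut fingers; the grasp point (between the pads) lies 19 mm behind it; z points along the fingers, y is the direction in which the jaws open and shut (so a half turn about z gives the same grasp; the last joint's range is limited). The gripper opens to 95 mm and grips with 3 to 60 N. Pads are 20 mm wide; open, the fingers measure 119 mm over their backs; the gripper's body (75 mm by 180 mm) begins 59 mm behind the grasp point.
Start: joints at [-1.401, 0.491, 1.559, -0, 1.092, -0.106], TCP at [170.221, -601.391, 214.661] pointing down, gripper open.
Joint ranges: [-3.1, 3.1], [-0.84, 2.19], [0.05, 2.79], [-1.13, 4.28], [0.06, 2.93], [-2.69, 2.69]. Speed limits (rad/s): [2.22, 2.22, 2.79, 3.14, 3.14, 3.14].

### API

Orientations are given as a unit quaternion [w, x, y, z].
In Python, from cell import env gives the robot as it stands. The module is installed in compiled form; this text tells all that it offers.
- The arm moves only by the tool send_rows, never from a script. Its argument "moves" is a list of rows, each an object of numbers: "tx", "ty", "tz": the shift along the tool's x, y, z in mm; "spin": the turn about the tool's z in rad. A call has 1 to 5 rows; each row shifts and turns the commanded pose from where the row before left it, along the tool's axes as they then stand; what a row does not reach is not made up. A row lasts 1/12 s, in which the tool goes at most 41.7 mm and 7.16 degrees, less where a joint would pass 70% of its speed; a pose out of reach is approached as far as the arm can. A call with a gripper value outside its range is refused whole. "grip" is the finger opening in mm, from 0 to 95.1, set as the call begins (left out, the last holds). The fingers move at their own pace and stop on an object; "squeeze" is the grip in N (left out, the last holds). Time passes only in rows, so rows that do not move let the fingers close. It gives the time, the measured TCP pose, the force and the opening at its end, in the units of the state.
- env.state(): the state, without advancing time (a new reading comes with each control period).
- env.capture(name): name is "side" or "top" or "wrist"; returns the picture (384x512x3 uint8, red, green, blue); there is no depth.
- env.camera_model(name): a dict with "K" (3x3 intrinsics, pixels), "extrinsics" (4x4, takes a point from world to camera coordinates). Camera axes: x right, y up, looking along -z (the intrinsics and any distortion apply to the point x, -y, -z); pixel columns grow to the right and rows downward; lengths in mm; the calibration is good to about 2 mm. A picture is of the moment at which its call begins: read the wrist's pose just before it. camera_model takes no time and is no camera call; for the wrist camera it gives the pose at the moment of the call.
- env.job_done(): hands the job in, once; it reports no verdict.
Trained networks look in the newest picture that a camera, given by its name, has taken for a name from the list of things; names that differ only in an ending like _2 or _b are one class to them, and where a whole thing is asked for, a point or a joint stands for the part that bears it (a point fixed in the world has none). Each returns a list of dicts, best first, with "p" (0 to 1); they miss things now and then, are a little off and sometimes report something else, mostly with a low value. They report only what shows in the picture. A call takes as long as a camera call. They do not tell look-alikes from the thing itself.
- env.silhouettes(camera, target): "region" (384x512 bool, what is visible of it) and "box" ([left, top, width, height] in pixels, round what is visible of it).
The state is a dict: "clock": time; "joint_pos": joint angles; "qvel": joint speeds; "effort": joint torques, N m; "tool_pos": TCP position; "ee_rot": TCP orientation; "contact_force": force on the tool from outside, world axes, zero at the start; "torque": the same for the moment, N m; "opening": finger opening in mm.
Only numpy, scipy, OpenCV 4.12 (cv2) and the standard library are available. Lean on these libraries where they do the work, as an engineer would, in place of code of your own. Each camera call takes 0.05 s, during which the arm holds its last target.

### The job

Slide the keeper bar of the specimen rack fully open, draw the tall mount straight up out of its groove, and tip it back so that its glass looks upward at a slope of about 45 degrees. Finish while still holding it like this in the gripper, still and raised, its middle about 25 cm above the table and touching nothing else; leave the keeper open and the two low mounts, the vial and the pin box undisturbed.

Things in the scene. Friction and masses are not known exactly. Their poses are not given: they have to be found in the camera images.
- rack: Fixed pale wooden rack, 205 (x) by 140 mm (y), 55 mm high. Three open-topped grooves along its y, at x = -70, 0, +70 mm: 25 mm wide, 124 mm long, floor 10 mm above the table. Posts on its +y side (y = 78 and 162, x = +-92 mm) carry two guides, 128 mm high, to y = 170 mm. Origin on the table under the middle groove's middle; x points across the grooves, away from the robot; z up.
- keeper (a joint): Flat wooden keeper bar, 200 mm along the rack's x, 60 mm wide, 8 mm thick, underside 129 mm above the table; slides along the rack's +y. Value in m: at 0 (closed) it covers the last 22 mm of the grooves' +y ends, keeping the tall mount in; 0.055 is fully open, at its stop, covering none. It starts within 0.012 of closed, takes about 2 N to move and stays where it is left.
- keeper_knob (a point): Centre of the square wooden knob that stands up on the middle of the keeper bar: 24 x 24 mm across (sides along the rack's x and y), 36 mm high, this point half-way up, 155 mm above the table. Moves with the bar.
- tall_center (a point): Centre of the tall mount, a flat white wooden frame with glass and a pinned insect, upright in any groove: 22 mm thick (x), 120 wide (y), 115 high (z). Its top is 57.5 mm above this point, 125 mm above the table. Its +x face is the glass, in the rack facing away from the robot, as the rack's x; z to its top. Its top 34 mm is solid wood, to be gripped across the thickness. Mass 0.14 to 0.28 kg.
- low_a_center (a point): Centre of one low mount, like the tall one but 75 mm high (22 mm thick, 120 mm wide, top 85 mm above the table), standing in another groove. To be left alone.
- low_b_center (a point): Centre of the other low mount, same size, in the remaining groove. To be left alone.
- vial_center (a point): Centre of a closed glass jar, 44 mm across and 75 mm high, standing on the table at the rack's -y side. To be left alone.
- pinbox_center (a point): Centre of a small open white box of pins, 70 x 50 mm and 30 mm high (pins up to 46 mm), on the table beyond the rack. To be left alone.
Not all that is in view belongs to the job. What is shaped like the part that bears tall_center but pink or red is not meant.

How it is judged (in metres and radians):
On the way, in this order (a step that is already met when the one before it is completed fails the run):
1. the keeper bar is fully open (value of joint keeper above 0.045 m), for 0.2 s.
2. the tall mount has been drawn up clear of its groove by the gripper (height (world z) of tall_center above 0.135 m and contact force between tall and the fingers above 0.5 N), for 0.2 s.
At the end, for the whole second after the job is handed in: The tall mount is held still (under 30 mm/s) in the fingers, its centre 200 to 340 mm above the table, its glass facing upward at 45 degrees to within 17 degrees, its side-to-side direction level to within 20 degrees, touching neither rack nor low mounts; the keeper is open by more than 40 mm (height (world z) of tall_center between 0.2 and 0.34 m and angle between tall_center's own x axis and vertical between 0.48 and 1.09 rad and angle between tall_center's own y axis and vertical between 1.22 and 1.92 rad and contact force between tall and the fingers above 0.5 N and contact force between tall and rack below 0.2 N and contact force between tall and low_a below 0.2 N and contact force between tall and low_b below 0.2 N and linear speed of tall below 0.03 m/s and value of joint keeper above 0.04 m); the arm keeps its last pose, push and grip.
It fails at once if a low mount is disturbed (moved more than 15 mm) (distance of any of low_a_center, low_b_center from where it was at the start of the episode above 0.015 m).
It fails at once if the vial or the pin box is moved more than 20 mm (distance of any of vial_center, pinbox_center from where it was at the start of the episode above 0.02 m).
It also fails if it takes over 54 s, if anything falls off the work surface, if the arm or the gripper's body presses on something with over 40 N, if the wrist force passes 120 N, or if a joint passes its speed limit or range.

## Working session

There is one attempt and no reset: what is moved stays moved. The work goes in short steps, Python scripts to look and compute and a tool call to move; the robot and the scene stay as the last step left them, time stands still between calls to the robot, and variables do not carry over. Pictures are saved under pics/ and viewed, and the job is handed in when it is done.

Besides the shell and the picture viewer there is one more tool, called after "Request:" by a JSON object that holds its "name" and its "arguments". send_rows: Moves the arm, as the interface text tells. Its arguments: {"type":"object","properties":{"moves":{"type":"array","items":{"type":"object","properties":{"tx":{"type":"number"},"ty":{"type":"number"},"tz":{"type":"number"},"spin":{"type":"number"}}}},"grip":{"type":"number"},"squeeze":{"type":"number"}},"required":["moves"]}

```bash
ls; mkdir -p pics
python3 - <<'E'
from cell import env
import cv2
s=env.state()
for k in s: print(k,s[k])
for n in ["side","top","wrist"]:
    im=env.capture(n); cv2.imwrite(f"pics/a_{n}.png",im[:,:,::-1])
    m=env.camera_model(n); print(n,m)
E
```

```text
pics
clock 0.0
joint_pos [-1.40064004e+00  4.91545003e-01  1.55946478e+00 -4.89295435e-06
  1.09167921e+00 -1.05615750e-01]
qvel [-0.00024134  0.00071145 -0.00051566 -0.00092451  0.00086291 -0.00028791]
effort [ 1.79978735e-03 -6.12642860e+01 -2.58186615e+01  6.93111517e-02
  4.81942354e-02 -1.00521427e-04]
tool_pos [ 170.15046623 -601.1371355   214.06550902]
ee_rot [-5.47811749e-04  9.90508471e-01  1.37450604e-01 -1.98556928e-05]
contact_force [ 0.5645684  -0.86776244  0.40718091]
torque [0.03072572 0.00797372 0.00118791]
opening 95.0444796405774
side {'K': array([[481.7736621 ,   0.        , 259.99457187],
       [  0.        , 481.7736621 , 191.92632812],
       [  0.        ,   0.        ,   1.        ]]), 'extrinsics': array([[ 9.82745492e-01, -1.84517126e-01, -1.28346484e-02,
        -5.53167917e+02],
       [ 1.52203890e-01,  7.67312840e-01,  6.22948619e-01,
        -9.45149264e+01],
       [-1.05096498e-01, -6.14153431e-01,  7.82157458e-01,
        -9.29550470e+02],
       [ 0.00000000e+00,  0.00000000e+00,  0.00000000e+00,
         1.00000000e+00]])}
top {'K': array([[460.11
[... 319 characters left out ...]
+02],
       [-1.07652273e-01, -1.47405196e-02,  9.94079325e-01,
        -8.93440116e+02],
       [ 0.00000000e+00,  0.00000000e+00,  0.00000000e+00,
         1.00000000e+00]])}
wrist {'K': array([[318.58488931,   0.        , 258.33787001],
       [  0.        , 318.58488931, 186.52431595],
       [  0.        ,   0.        ,   1.        ]]), 'extrinsics': array([[ 2.72618952e-01, -9.62121200e-01, -1.30552190e-03,
        -6.24946891e+02],
       [ 9.34887737e-01,  2.65222374e-01, -2.35885591e-01,
         2.68236635e+01],
       [ 2.27296781e-01,  6.30863661e-02,  9.71779956e-01,
        -3.90055384e+02],
       [ 0.00000000e+00,  0.00000000e+00,  0.00000000e+00,
         1.00000000e+00]])}
```

View pics/a_side.png

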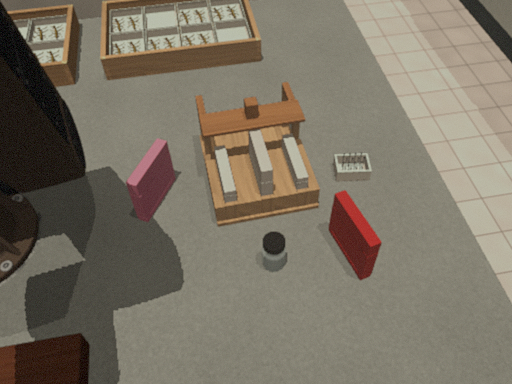

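View pics/a_top.png

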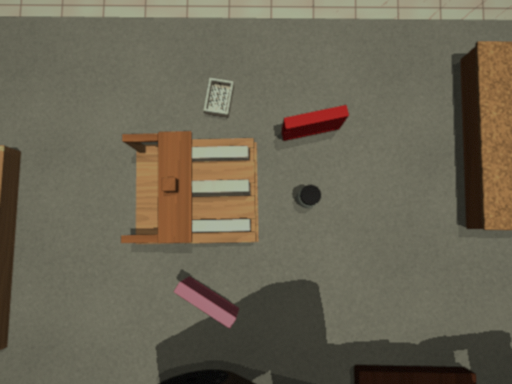

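View pics/a_wrist.png

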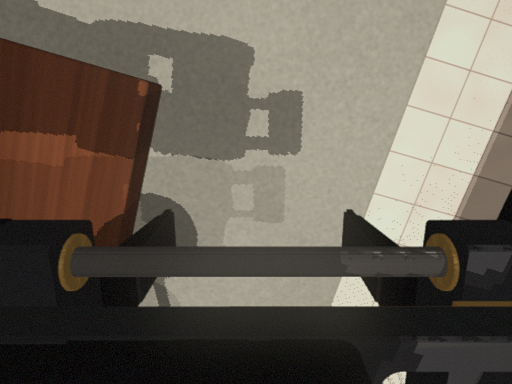

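```bash
cat > h.py <<'E'
import numpy as np,cv2
from scipy.optimize import least_squares
from cell import env
def proj(m,P):
    P=np.atleast_2d(P); E=m["extrinsics"]; c=P@E[:3,:3].T+E[:3,3]
    u=m["K"]@np.array([c[:,0],-c[:,1],-c[:,2]]); return (u[:2]/u[2]).T
def ray(m,uv):
    E=m["extrinsics"]; R=E[:3,:3]; o=-R.T@E[:3,3]
    d=np.linalg.inv(m["K"])@np.array([uv[0],uv[1],1.]); d=R.T@np.array([d[0],-d[1],-d[2]]); return o,d/np.linalg.norm(d)
def atz(m,uv,z):
    o,d=ray(m,uv); return o+d*(z-o[2])/d[2]
def tri(ms,uvs):
    A=np.zeros((3,3));b=np.zeros(3)
    for m,u in zip(ms,uvs):
        o,d=ray(m,u);Q=np.eye(3)-np.outer(d,d);A+=Q;b+=Q@o
    return np.linalg.solve(A,b)
E
python3 - <<'E'
from h import *
for c in ["side","top"]:
    im=env.capture(c)
    for t in ["keeper","keeper_knob","tall_center","low_a_center","vial_center","rack"]:
        for r in env.silhouettes(c,t)[:4]:
            ys,xs=np.nonzero(r["region"]); print(c,t,round(r["p"],2),r["box"],len(xs),round(xs.mean(),1),round(ys.mean(),1), cv2.minAreaRect(np.c_[xs,ys].astype(np.float32)))
    s=cv2.resize(im[60:260,90:400] if c=="side" else im[60:260,90:370],None,fx=2.5,fy=2.5,interpolation=cv2.INTER_CUBIC)
    cv2.imwrite(f"pics/b_{c}.png",s[:,:,::-1])
E
```

```text
side keeper 0.77 [198.6, 97.0, 106.7, 41.0] 2431 249.8 116.8 ((250.3378448486328, 113.02702331542969), (32.386592864990234, 102.91374969482422), 80.53767395019531)
side keeper_knob 0.58 [199.0, 98.1, 106.8, 42.4] 2526 249.9 117.0 ((250.5543212890625, 113.0439224243164), (33.51361083984375, 104.31127166748047), 80.16643524169922)
side tall_center 0.92 [250.5, 130.9, 24.5, 64.6] 1058 260.0 162.4 ((260.1643981933594, 161.69952392578125), (66.9673080444336, 18.334800720214844), 75.52970886230469)
side tall_center 0.76 [327.4, 191.3, 49.7, 88.9] 2620 353.0 234.3 ((352.7528381347656, 233.4044952392578), (87.34383392333984, 37.94792938232422), 57.9946174621582)
side tall_center 0.58 [125.0, 135.7, 49.5, 85.3] 2446 150.6 179.3 ((151.55404663085938, 178.82431030273438), (41.15166473388672, 78.8158950805664), 35.53767776489258)
side low_a_center 0.59 [217.7, 143.3, 17.6, 58.5] 697 224.4 173.4 ((224.35365295410156, 172.81707763671875), (57.48081970214844, 13.200334548950195), 77.90524291992188)
side vial_center 0.88 [263.3, 230.0, 24.6, 40.8] 821 272.6 250.9 ((273.0, 251.0), (24.0, 40.0), 0.0)

[... 587 characters left out ...]
.0884704589844), (67.47453308105469, 23.432828903198242), 32.735225677490234)
top tall_center 0.63 [282.4, 103.3, 69.1, 36.8] 1458 313.4 122.1 ((314.1170654296875, 122.04634094238281), (23.187889099121094, 69.07476806640625), 77.90524291992188)
top tall_center 0.62 [194.0, 179.4, 56.2, 15.3] 884 220.3 187.2 ((220.5, 187.0), (16.0, 57.0), 90.0)
top low_a_center 0.64 [193.9, 219.5, 56.6, 15.2] 700 221.1 224.8 ((221.0, 225.0), (12.0, 58.0), 90.0)
top vial_center 0.85 [301.4, 183.4, 20.5, 23.6] 471 308.5 195.4 ((308.2500305175781, 195.25001525878906), (21.92030906677246, 25.455841064453125), 45.0)
top rack 0.96 [121.4, 128.9, 136.6, 118.3] 11039 187.2 189.1 ((189.0, 187.5), (113.0, 138.0), 90.0)
```

View pics/b_side.png

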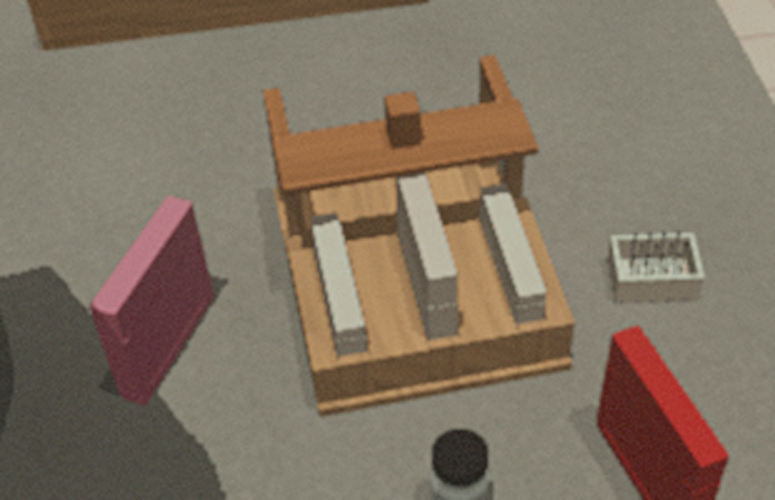

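View pics/b_top.png

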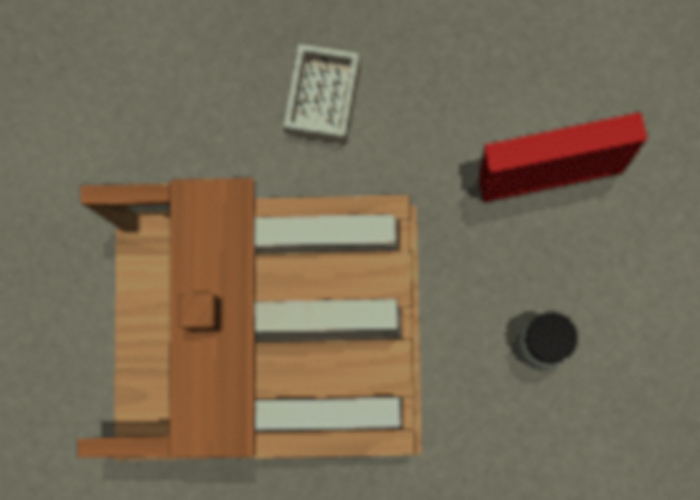

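Run:
```python
from h import *
S=env.camera_model("side");T=env.camera_model("top")
cs=lambda p:((p[0]+.5)/2.5-.5+90,(p[1]+.5)/2.5-.5+60)
# rack frame +y = world +y presumably; x away from robot
side={'kNL':(283,187),'kNR':(537,151),'kFR':(517,103),'kFL':(276,134),'tN0':(428,278),'tN1':(457,274),
 'a0':(337,330),'a1':(366,326),'b0':(520,299),'b1':(545,294)}
top={'kNL':(254,456),'kNR':(253,179),'kFR':(170,180),'kFL':(170,457),'tN0':(399,333),'tN1':(397,301),
 'a0':(402,429),'a1':(402,399),'b0':(396,246),'b1':(396,215)}
for k in side: print(k,tri([S,T],[cs(side[k]),cs(top[k])]).round(1))
# knob top corners
for k,a,b in [('n0',(390,125),(214,329)),('n1',(421,121),(214,293)),('f0',(387,97),(183,330)),('f1',(416,94),(183,293))]:
    print(k,tri([S,T],[cs(a),cs(b)]).round(1))
v=[(272.5,240),(310,195)];print('vial lid',tri([S,T],v).round(1))
print('pin',atz(T,(218.5,97),30).round(1))
```

```text
kNL [466.2  55.9 141.5]
kNR [664.5  63.4 134.7]
kFR [663.5 124.2 131.7]
kFL [466.  114.5 142.2]
tN0 [556.3 -43.9 129.7]
tN1 [578.8 -42.  127.1]
a0 [487.9 -46.1  89.7]
a1 [509.9 -45.7  88.7]
b0 [627.  -39.5  84.7]
b1 [648.6 -38.9  85.6]
n0 [552.8  82.5 164.2]
n1 [577.4  83.6 163.1]
f0 [552.5 101.3 175.5]
f1 [576.5 102.7 173.5]
vial lid [ 556.6 -157.8   77.1]
pin [761.1  25.2  30. ]
```

Run:
```python
from h import *
S=env.camera_model("side");T=env.camera_model("top")
cs=lambda p:((p[0]+.5)/2.5-.5+90,(p[1]+.5)/2.5-.5+60)
side={'kNL':(283,187),'kNR':(537,151),'kFR':(517,103),'kFL':(276,134),'tN0':(428,278),'tN1':(457,274),
 'a0':(337,330),'a1':(366,326),'b0':(520,299),'b1':(545,294),'f0':(387,97),'f1':(416,94)}
top={'kNL':(254,456),'kNR':(253,179),'kFR':(170,180),'kFL':(170,457),'tN0':(399,333),'tN1':(397,301),
 'a0':(402,429),'a1':(402,399),'b0':(396,246),'b1':(396,215),'f0':(183,330),'f1':(183,293)}
def model(p):
    x0,y0,w,q,ty,tx,ay,by,ax,bx=p
    L={'kNL':(-100,40+q,137),'kNR':(100,40+q,137),'kFR':(100,100+q,137),'kFL':(-100,100+q,137),
     'tN0':(tx-11,ty-60,125),'tN1':(tx+11,ty-60,125),'a0':(-81+ax,ay-60,85),'a1':(-59+ax,ay-60,85),'b0':(59+bx,by-60,85),'b1':(81+bx,by-60,85),
     'f0':(-12,82+q,173),'f1':(12,82+q,173)}
    c,s=np.cos(w),np.sin(w)
    return {k:(x0+c*a-s*b,y0+s*a+c*b,z) for k,(a,b,z) in L.items()}
def res(p,full=False):
    M=model(p);r=[]
    for k in side: r+=[proj(S,M[k])[0]-cs(side[k]),proj(T,M[k])[0]-cs(top[k])]
    r=np.array(r).ravel()
    return r if full else np.r_[r,p[4:]/3]
o=least_squares(res,[565,10,.03,5,0,0,0,0,0,0],loss='soft_l1');print(o.x.round(3),np.abs(res(o.x,1)).max())
print(res(o.x,1).reshape(-1,4).round(1))
M=model(o.x)
for k in('tN0','tN1','f0','f1'):print(k,np.round(M[k],1))
```

```text
[ 5.66584e+02  1.80730e+01  2.70000e-02  2.13500e+00  3.00000e-03
 -1.97000e-01 -8.13000e-01  8.10000e-01  7.10000e-01 -3.21000e-01] 1.7714692899577642
[[-0.3  1.2 -0.5  0.2]
 [ 0.7 -0.8  0.1 -0.7]
 [ 0.7 -1.7  0.1 -0.5]
 [-1.8  1.2 -1.   0.3]
 [-0.7  1.1 -0.8 -1.1]
 [-0.3  0.7 -0.2 -0.4]
 [-0.6  1.2 -0.6 -0.7]
 [-0.4  0.7 -0.7 -0.5]
 [-0.9  0.1  0.1 -0.8]
 [ 0.4  0.1 -0.   0.2]
 [-1.   1.   0.1 -0.9]
 [-0.3  0.3  0.2 -0.1]]
tN0 [557.  -42.2 125. ]
tN1 [579.  -41.6 125. ]
f0 [552.3 101.9 173. ]
f1 [576.3 102.5 173. ]
```

The close crop shows five possible mounts, by side-view pixel. The white middle frame at (261,160) stands clearly higher than the low white ones at (226,175) and (294,162). The pink one at (152,180) and the red one at (354,235) are decoys. I choose the middle white one. Next I line up the jaws with the rack's x.

Request:
{"name": "send_rows", "arguments": {"moves": [{"spin":-0.12,"tz":-6},{"spin":-0.12,"tz":-6},{"spin":-0.12,"tz":-6},{"spin":-0.12,"tz":-6},{"spin":-0.12}], "grip": 60, "squeeze": 20}}

```text
invalid input at $.moves[0]: expected keys tx, ty, tz, spin
```

Request:
{"name": "send_rows", "arguments": {"moves": [{"spin":-0.12},{"spin":-0.12},{"spin":-0.12},{"spin":-0.12},{"spin":-0.12}]}}

```text
invalid input at $.moves[0]: expected keys tx, ty, tz, spin
```

Request:
{"name": "send_rows", "arguments": {"moves": [{"spin":-0.12},{},{}]}}

```text
invalid input at $.moves[0]: expected keys tx, ty, tz, spin
```

All four keys are required in every row.

Request:
{"name": "send_rows", "arguments": {"moves": [{"tx":0,"ty":0,"tz":-6,"spin":-0.12},{"tx":0,"ty":0,"tz":-6,"spin":-0.12},{"tx":0,"ty":0,"tz":-6,"spin":-0.12},{"tx":0,"ty":0,"tz":-6,"spin":-0.12},{"tx":0,"ty":0,"tz":0,"spin":-0.12}], "grip": 60, "squeeze": 20}}

```text
clock: 1.27
tool_pos: [170.3, -601.8, 239.8]
ee_rot: [0.001, 0.904, 0.427, -0.0]
contact_force: [0.0, 0.2, 0.4]
opening: 67.1
```

Request:
{"name": "send_rows", "arguments": {"moves": [{"tx":0,"ty":0,"tz":0,"spin":-0.12},{"tx":0,"ty":0,"tz":0,"spin":-0.12},{"tx":0,"ty":0,"tz":0,"spin":-0.12},{"tx":0,"ty":0,"tz":0,"spin":-0.12},{"tx":0,"ty":0,"tz":0,"spin":-0.12}]}}

```text
clock: 1.68
tool_pos: [170.2, -601.4, 238.7]
ee_rot: [0.0, 0.738, 0.675, -0.0]
contact_force: [-1.5, 0.6, 0.2]
opening: 59.9
```

Request:
{"name": "send_rows", "arguments": {"moves": [{"tx":0,"ty":0,"tz":0,"spin":-0.12}]}}

```text
clock: 1.77
tool_pos: [170.2, -601.4, 238.7]
ee_rot: [0.0, 0.696, 0.718, -0.0]
contact_force: [-0.7, -1.0, 0.3]
opening: 59.6
```

```bash
cat >> h.py <<'E'
from scipy.spatial.transform import Rotation as Ro
def tool():
    s=env.state();R=Ro.from_quat(np.roll(s["ee_rot"],-1)).as_matrix();return s,np.array(s["tool_pos"]),R
W=0.027;O=np.array([566.6,18.1,0]);RR=Ro.from_euler('z',W).as_matrix()
def rk(p): return O+RR@np.array(p,float)
def go(p):
    s,t,R=tool()
    print("t",round(s["clock"],2),"tcp",t.round(1),"rack",(RR.T@(t-O)).round(1),"F",np.round(s["contact_force"],1),"open",round(s["opening"],1),"j",np.round(s["joint_pos"],3))
    print("x,y,z axes",R.T.round(3).tolist(), "spin err",round(float(np.arctan2(-(R[:,0]@RR[:,0]),R[:,1]@RR[:,0])),4))
    if p is not None: print("shift to target in tool axes",(R.T@(np.array(p)-t)).round(1))
E
python3 -c "
from h import *
go(rk([0,72,240]))"
```

```text
t 1.77 tcp [ 170.2 -601.4  238.7] rack [-412.9 -608.6  238.7] F [-0.7 -1.   0.3] open 59.6 j [-1.401  0.469  1.529  0.     1.143 -1.432]
x,y,z axes [[-0.031, 1.0, -0.0], [1.0, 0.031, 0.0], [0.0, -0.0, -1.0]] spin err 0.0039
shift to target in tool axes [678.9 415.6  -1.4]
```

Request:
{"name": "send_rows", "arguments": {"moves": [{"tx":33,"ty":21,"tz":0,"spin":0},{"tx":33,"ty":21,"tz":0,"spin":0},{"tx":33,"ty":21,"tz":0,"spin":0},{"tx":33,"ty":21,"tz":0,"spin":0},{"tx":33,"ty":21,"tz":0,"spin":0}]}}

```text
clock: 2.18
tool_pos: [271.6, -432.2, 238.7]
ee_rot: [0.0, 0.698, 0.716, -0.0]
contact_force: [1.2, -0.7, -0.1]
opening: 60.2
```

Request:
{"name": "send_rows", "arguments": {"moves": [{"tx":33,"ty":21,"tz":0,"spin":0},{"tx":33,"ty":21,"tz":0,"spin":0},{"tx":33,"ty":21,"tz":0,"spin":0},{"tx":33,"ty":21,"tz":0,"spin":0},{"tx":33,"ty":21,"tz":0,"spin":0}]}}

```text
clock: 2.6
tool_pos: [372.5, -264.5, 238.9]
ee_rot: [0.0, 0.698, 0.716, -0.0]
contact_force: [-0.0, -0.3, -0.4]
opening: 60.1
```

Request:
{"name": "send_rows", "arguments": {"moves": [{"tx":33,"ty":21,"tz":0,"spin":0},{"tx":33,"ty":21,"tz":0,"spin":0},{"tx":33,"ty":21,"tz":0,"spin":0},{"tx":33,"ty":21,"tz":0,"spin":0},{"tx":33,"ty":21,"tz":0,"spin":0}]}}

```text
clock: 3.02
tool_pos: [473.4, -96.8, 238.9]
ee_rot: [0.0, 0.698, 0.716, 0.0]
contact_force: [1.3, -0.2, 0.2]
opening: 60.0
```

Run:
```python
from h import *
go(rk([0,72,240]))
m=env.camera_model("wrist");im=env.capture("wrist").copy()
for p in [(-12,60,173),(12,60,173),(-12,84,173),(12,84,173),(-11,-60,125),(11,-60,125),(-100,42,137),(100,42,137)]:
    u=proj(m,rk(p))[0];cv2.circle(im,(int(u[0]),int(u[1])),3,(0,255,255),1)
cv2.imwrite("pics/c_wrist.png",im[:,:,::-1])
```

```text
t 3.02 tcp [473.4 -96.8 238.9] rack [ -96.2 -112.3  238.9] F [ 1.3 -0.2  0.2] open 60.0 j [-0.338  0.261  1.863 -0.     1.016 -0.363]
x,y,z axes [[-0.025, 1.0, -0.0], [1.0, 0.025, 0.001], [0.001, -0.0, -1.0]] spin err -0.002
shift to target in tool axes [184.5  95.9  -1.1]
```

View pics/c_wrist.png

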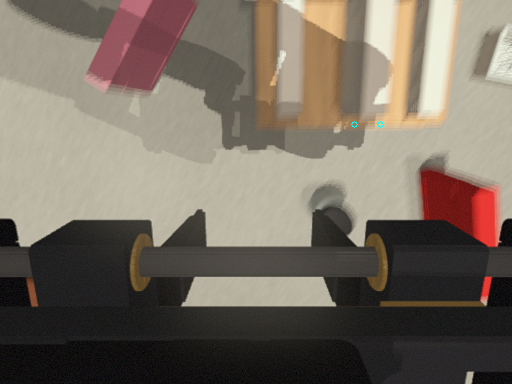

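Request:
{"name": "send_rows", "arguments": {"moves": [{"tx":31,"ty":16,"tz":0,"spin":0},{"tx":31,"ty":16,"tz":0,"spin":0},{"tx":31,"ty":16,"tz":0,"spin":0},{"tx":31,"ty":16,"tz":0,"spin":0},{"tx":0,"ty":0,"tz":0,"spin":0}]}}

```text
clock: 3.48
tool_pos: [535.3, 31.0, 238.6]
ee_rot: [0.0, 0.697, 0.717, 0.001]
contact_force: [0.1, 0.0, 0.4]
opening: 59.9
```

Run:
```python
from h import *
go(rk([0,72,240]))
m=env.camera_model("wrist");im=env.capture("wrist").copy()
for p in [(-12,60,173),(12,60,173),(-12,84,173),(12,84,173),(-11,-60,125),(11,-60,125),(-100,42,137),(100,42,137)]:
    u=proj(m,rk(p))[0];cv2.circle(im,(int(u[0]),int(u[1])),3,(0,255,255),1)
cv2.imwrite("pics/d_wrist.png",im[:,:,::-1])
```

```text
t 3.48 tcp [535.3  31.  238.6] rack [-30.9  13.8 238.6] F [0.1 0.  0.4] open 59.9 j [-6.600e-02  3.390e-01  1.746e+00  1.000e-03  1.056e+00 -9.500e-02]
x,y,z axes [[-0.028, 1.0, 0.001], [1.0, 0.028, 0.001], [0.001, 0.001, -1.0]] spin err 0.0013
shift to target in tool axes [58.2 31.  -1.4]
```

View pics/d_wrist.png

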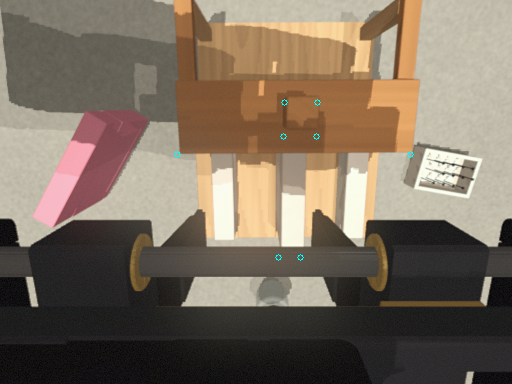

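Run:
```python
import cv2
im=cv2.imread("pics/d_wrist.png")[60:250,160:430]
cv2.imwrite("pics/d2.png",cv2.resize(im,None,fx=2.9,fy=2.9,interpolation=cv2.INTER_CUBIC))
```

```text
(no output)
```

View pics/d2.png

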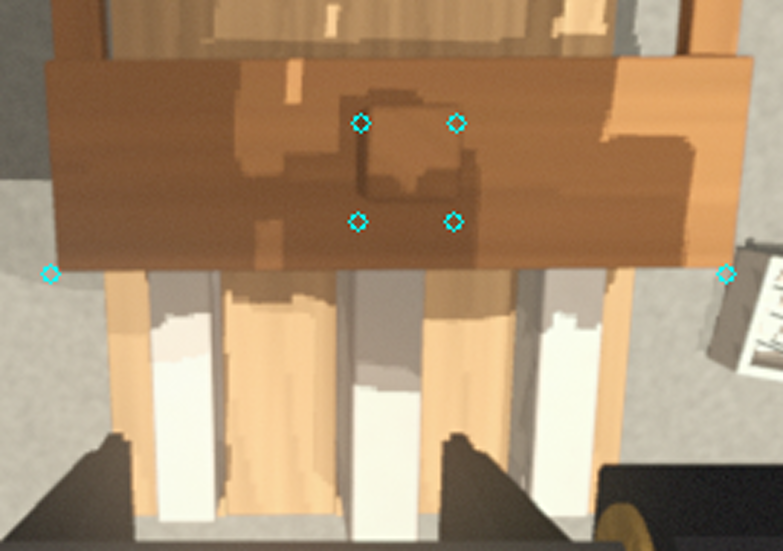

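Request:
{"name": "send_rows", "arguments": {"moves": [{"tx":0,"ty":16,"tz":0,"spin":0},{"tx":0,"ty":16,"tz":0,"spin":0},{"tx":0,"ty":0,"tz":0,"spin":0}]}}

```text
clock: 3.78
tool_pos: [567.1, 26.8, 238.5]
ee_rot: [0.0, 0.698, 0.716, 0.0]
contact_force: [0.7, -1.0, -0.4]
opening: 60.1
```

Run:
```python
from h import *
go(rk([0,72,240]))
m=env.camera_model("wrist");im=env.capture("wrist").copy()
E=m["extrinsics"];print("cam",(-E[:3,:3].T@E[:3,3]).round(1))
print([proj(m,rk(p))[0].round(1).tolist() for p in [(-12,60,173),(12,60,173),(-12,84,173),(12,84,173),(-100,42,137),(100,42,137),(-11,-60,125),(11,-60,125)]])
cv2.imwrite("pics/e.png",cv2.resize(im[60:250,130:400],None,fx=2.9,fy=2.9,interpolation=cv2.INTER_CUBIC)[:,:,::-1])
```

```text
t 3.78 tcp [567.1  26.8 238.5] rack [  0.8   8.7 238.5] F [ 0.7 -1.  -0.4] open 60.1 j [-0.069  0.385  1.672 -0.     1.084 -0.093]
x,y,z axes [[-0.024, 1.0, -0.0], [1.0, 0.024, 0.001], [0.001, -0.0, -1.0]] spin err -0.0025
shift to target in tool axes [63.3 -0.9 -1.5]
cam [565.6  92.4 408.8]
[[240.2, 129.3], [273.0, 129.2], [239.6, 95.1], [273.3, 95.1], [139.6, 148.4], [374.0, 147.8], [245.8, 252.3], [268.6, 252.3]]
```

View pics/e.png

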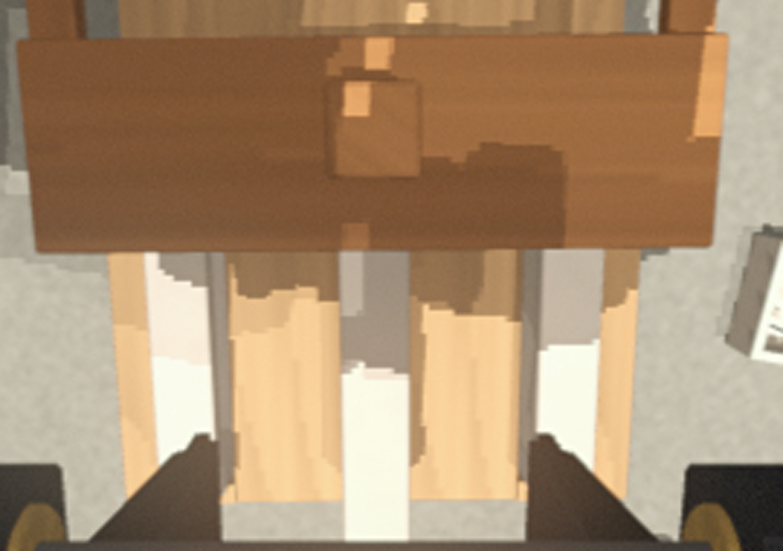

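Request:
{"name": "send_rows", "arguments": {"moves": [{"tx":33,"ty":1,"tz":0,"spin":0},{"tx":33,"ty":0,"tz":0,"spin":0},{"tx":0,"ty":0,"tz":25,"spin":0},{"tx":0,"ty":0,"tz":25,"spin":0},{"tx":0,"ty":0,"tz":0,"spin":0}]}}

```text
clock: 4.25
tool_pos: [562.1, 93.3, 185.0]
ee_rot: [-0.002, 0.698, 0.716, -0.002]
contact_force: [0.3, -0.6, -0.5]
opening: 60.0
```

Run:
```python
from h import *
go(rk([0,75,143]))
for c,(a,b,d,e) in {"side":(60,200,190,350),"top":(110,230,110,260)}.items():
    im=env.capture(c);cv2.imwrite(f"pics/f_{c}.png",cv2.resize(im[a:b,d:e],None,fx=4,fy=4,interpolation=cv2.INTER_CUBIC)[:,:,::-1])
```

```text
t 4.25 tcp [562.1  93.3 185. ] rack [ -2.4  75.3 185. ] F [ 0.3 -0.6 -0.5] open 60.0 j [ 0.049  0.448  1.727 -0.     0.974  0.024]
x,y,z axes [[-0.025, 1.0, -0.0], [1.0, 0.025, -0.007], [-0.007, -0.001, -1.0]] spin err -0.0017
shift to target in tool axes [-0.3  2.7 42. ]
```

View pics/f_side.png

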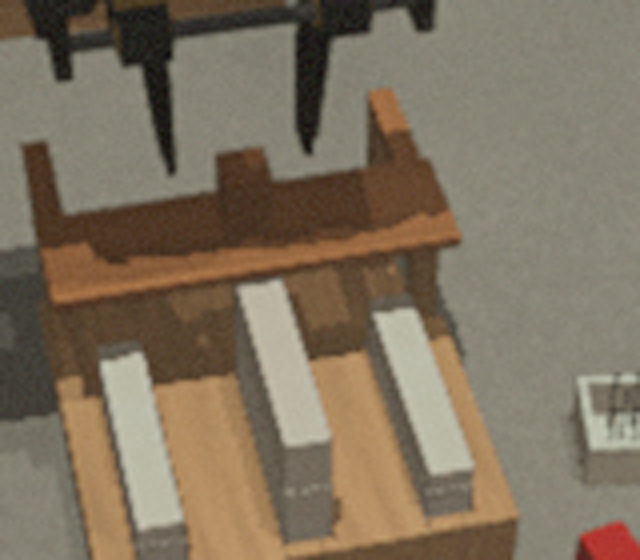

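The fingertips at (173,165) and (308,150) straddle the knob at (217–268, 150–240). I go down and grip it.

Request:
{"name": "send_rows", "arguments": {"moves": [{"tx":0,"ty":2,"tz":14,"spin":0},{"tx":0,"ty":1,"tz":14,"spin":0},{"tx":0,"ty":0,"tz":12,"spin":0},{"tx":0,"ty":0,"tz":0,"spin":0}]}}

```text
clock: 4.68
tool_pos: [567.6, 93.0, 148.4]
ee_rot: [-0.0, 0.699, 0.716, -0.0]
contact_force: [-0.3, 0.1, 0.2]
opening: 60.1
```

Request:
{"name": "send_rows", "arguments": {"moves": [{"tx":0,"ty":0,"tz":0,"spin":0},{"tx":0,"ty":0,"tz":0,"spin":0},{"tx":0,"ty":0,"tz":0,"spin":0},{"tx":0,"ty":0,"tz":0,"spin":0},{"tx":0,"ty":0,"tz":0,"spin":0}], "grip": 10, "squeeze": 20}}

```text
clock: 5.1
tool_pos: [568.1, 93.7, 149.2]
ee_rot: [0.0, 0.698, 0.716, 0.0]
contact_force: [-0.2, -0.3, -0.9]
opening: 31.9
```

```bash
python3 -c "
from h import *
go(rk([0,75,143]))"
```

```text
t 5.1 tcp [568.1  93.7 149.2] rack [  3.6  75.6 149.2] F [-0.2 -0.3 -0.9] open 31.9 j [ 0.049  0.496  1.754 -0.     0.891  0.024]
x,y,z axes [[-0.025, 1.0, -0.0], [1.0, 0.025, 0.001], [0.001, -0.0, -1.0]] spin err -0.002
shift to target in tool axes [-0.6 -3.6  6.2]
```

Request:
{"name": "send_rows", "arguments": {"moves": [{"tx":0,"ty":-1,"tz":2,"spin":0},{"tx":0,"ty":0,"tz":0,"spin":0},{"tx":0,"ty":0,"tz":0,"spin":0}]}}

```text
clock: 5.35
tool_pos: [565.9, 93.7, 146.7]
ee_rot: [-0.001, 0.698, 0.716, -0.001]
contact_force: [-6.1, -0.7, 3.7]
opening: 24.1
```

Request:
{"name": "send_rows", "arguments": {"moves": [{"tx":5,"ty":0,"tz":0,"spin":0},{"tx":5,"ty":0,"tz":0,"spin":0},{"tx":0,"ty":0,"tz":0,"spin":0}]}}

```text
clock: 5.6
tool_pos: [565.5, 104.2, 146.7]
ee_rot: [-0.001, 0.698, 0.716, -0.001]
contact_force: [-7.0, 2.0, 6.0]
opening: 23.7
```

Request:
{"name": "send_rows", "arguments": {"moves": [{"tx":9,"ty":-1,"tz":0,"spin":0},{"tx":9,"ty":0,"tz":0,"spin":0},{"tx":9,"ty":0,"tz":0,"spin":0},{"tx":9,"ty":0,"tz":0,"spin":0},{"tx":0,"ty":0,"tz":0,"spin":0}]}}

```text
clock: 6.02
tool_pos: [564.2, 141.7, 146.7]
ee_rot: [-0.0, 0.698, 0.716, -0.0]
contact_force: [-5.0, 1.6, 5.6]
opening: 24.1
```

Request:
{"name": "send_rows", "arguments": {"moves": [{"tx":3,"ty":0,"tz":0,"spin":0},{"tx":0,"ty":0,"tz":0,"spin":0}]}}

```text
clock: 6.18
tool_pos: [564.2, 144.1, 146.7]
ee_rot: [-0.0, 0.698, 0.716, -0.0]
contact_force: [-5.1, 2.3, 5.5]
opening: 23.9
```

Run:
```python
from h import *
go(rk([0,128,143]))
for c,(a,b,d,e) in {"side":(60,200,190,350),"top":(110,230,110,260)}.items():
    im=env.capture(c);cv2.imwrite(f"pics/g_{c}.png",cv2.resize(im[a:b,d:e],None,fx=4,fy=4,interpolation=cv2.INTER_CUBIC)[:,:,::-1])
```

```text
t 6.18 tcp [564.2 144.1 146.7] rack [  1.  126.  146.7] F [-5.1  2.3  5.5] open 23.9 j [0.136 0.508 1.74  0.    0.895 0.11 ]
x,y,z axes [[-0.026, 1.0, 0.0], [1.0, 0.026, -0.001], [-0.001, 0.0, -1.0]] spin err -0.0011
shift to target in tool axes [ 2.  -1.   3.7]
```

View pics/g_side.png

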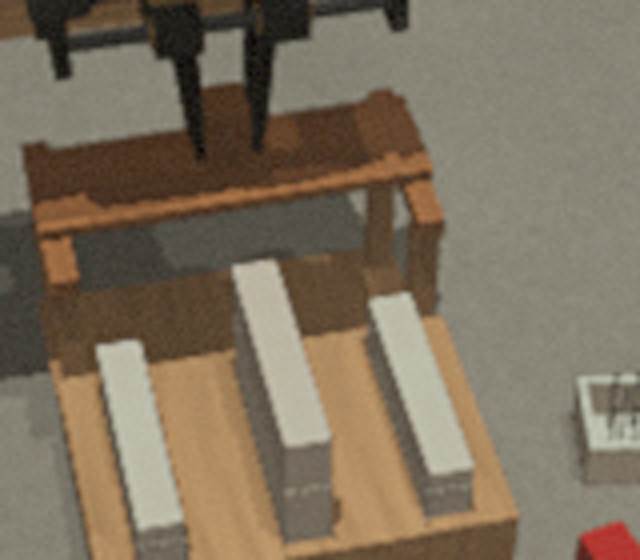

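The keeper has moved about 50 mm with the gripper and now clears the grooves. Its near edge runs (40,225)–(430,165) in the crop. I nudge it to the stop.

Request:
{"name": "send_rows", "arguments": {"moves": [{"tx":2,"ty":0,"tz":0,"spin":0},{"tx":0,"ty":0,"tz":0,"spin":0}]}}

```text
clock: 6.45
tool_pos: [564.1, 145.2, 146.7]
ee_rot: [-0.0, 0.698, 0.716, -0.001]
contact_force: [-4.1, -3.8, 6.1]
opening: 24.0
```

Request:
{"name": "send_rows", "arguments": {"moves": [{"tx":1.5,"ty":0,"tz":0,"spin":0},{"tx":0,"ty":0,"tz":0,"spin":0}]}}

```text
clock: 6.62
tool_pos: [564.1, 145.3, 146.7]
ee_rot: [0.001, 0.698, 0.716, -0.002]
contact_force: [-4.6, -14.3, 6.4]
opening: 24.0
```

At the stop: the reaction is −14 N. I relax, release and rise.

Request:
{"name": "send_rows", "arguments": {"moves": [{"tx":-2,"ty":0,"tz":0,"spin":0},{"tx":0,"ty":0,"tz":0,"spin":0}]}}

```text
clock: 6.78
tool_pos: [564.1, 144.7, 146.7]
ee_rot: [-0.0, 0.698, 0.716, -0.0]
contact_force: [-4.4, -0.6, 5.5]
opening: 24.1
```

Request:
{"name": "send_rows", "arguments": {"moves": [{"tx":0,"ty":0,"tz":0,"spin":0},{"tx":0,"ty":0,"tz":0,"spin":0},{"tx":0,"ty":0,"tz":0,"spin":0},{"tx":0,"ty":0,"tz":0,"spin":0},{"tx":0,"ty":0,"tz":-15,"spin":0}], "grip": 60}}

```text
clock: 7.2
tool_pos: [563.8, 144.3, 159.5]
ee_rot: [-0.001, 0.698, 0.716, -0.001]
contact_force: [0.3, 0.5, 0.1]
opening: 51.8
```

Request:
{"name": "send_rows", "arguments": {"moves": [{"tx":0,"ty":0,"tz":-25,"spin":0},{"tx":0,"ty":0,"tz":-25,"spin":0},{"tx":-35,"ty":0,"tz":0,"spin":0},{"tx":-35,"ty":0,"tz":0,"spin":0},{"tx":0,"ty":0,"tz":0,"spin":0}]}}

```text
clock: 7.62
tool_pos: [566.8, 70.4, 212.0]
ee_rot: [0.001, 0.699, 0.715, -0.0]
contact_force: [0.4, 0.5, 0.0]
opening: 60.2
```

Run:
```python
from h import *
go(rk([0,0,150]))
for c,(a,b,d,e) in {"side":(60,210,190,350),"top":(110,230,110,260),"wrist":(0,384,0,512)}.items():
    im=env.capture(c);f=1.5 if c=="wrist" else 3.7
    cv2.imwrite(f"pics/i_{c}.png",cv2.resize(im[a:b,d:e],None,fx=f,fy=f,interpolation=cv2.INTER_CUBIC)[:,:,::-1])
```

```text
t 7.62 tcp [566.8  70.4 212. ] rack [  1.6  52.3 212. ] F [0.4 0.5 0. ] open 60.2 j [ 8.000e-03  4.170e-01  1.697e+00 -1.000e-03  1.026e+00 -1.400e-02]
x,y,z axes [[-0.023, 1.0, -0.001], [1.0, 0.023, 0.001], [0.001, -0.001, -1.0]] spin err -0.0042
shift to target in tool axes [-52.3  -1.4  62. ]
```

View pics/i_side.png

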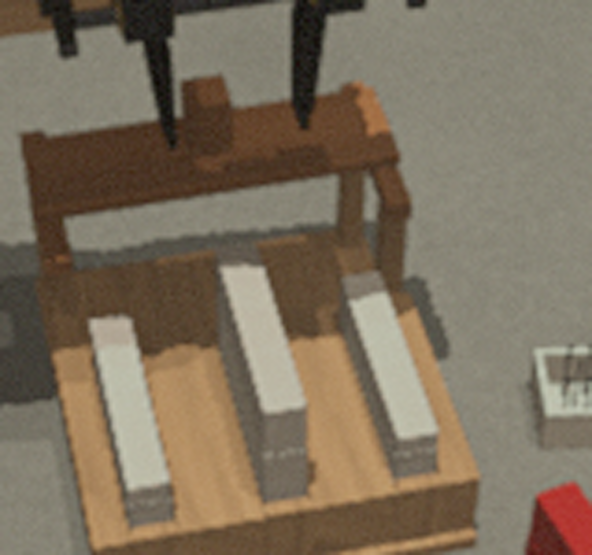

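View pics/i_wrist.png

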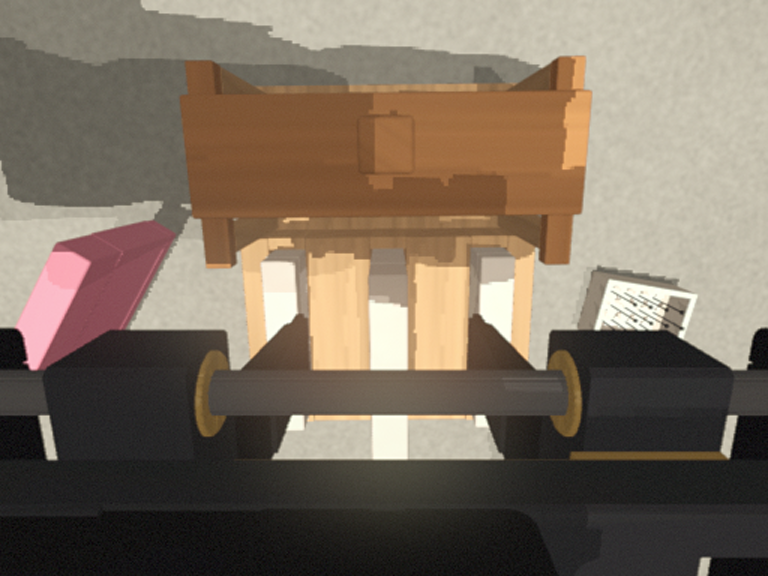

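The keeper is open at the stop and the fingers are centred over the mount: mount 372–407 px, fingertips 308 and 470 px. I move above its middle and go down.

Request:
{"name": "send_rows", "arguments": {"moves": [{"tx":-26,"ty":0,"tz":0,"spin":0},{"tx":-26,"ty":0,"tz":0,"spin":0},{"tx":0,"ty":0,"tz":25,"spin":0},{"tx":0,"ty":0,"tz":25,"spin":0},{"tx":0,"ty":0,"tz":0,"spin":0}]}}

```text
clock: 8.18
tool_pos: [566.0, 23.0, 157.8]
ee_rot: [-0.002, 0.698, 0.716, -0.002]
contact_force: [0.2, 0.1, 0.5]
opening: 59.7
```

Run:
```python
from h import *
go(rk([1,0,95]))
for c,(a,b,d,e) in {"side":(60,210,190,350)}.items():
    im=env.capture(c);f=1.5 if c=="wrist" else 3.7
    cv2.imwrite(f"pics/j_{c}.png",cv2.resize(im[a:b,d:e],None,fx=f,fy=f,interpolation=cv2.INTER_CUBIC)[:,:,::-1])
```

```text
t 8.18 tcp [566.   23.  157.8] rack [ -0.5   4.9 157.8] F [0.2 0.1 0.5] open 59.7 j [-0.076  0.476  1.764  0.     0.908 -0.101]
x,y,z axes [[-0.025, 1.0, 0.001], [1.0, 0.025, -0.006], [-0.006, 0.001, -1.0]] spin err -0.0016
shift to target in tool axes [-5.   1.8 62.8]
```

View pics/j_side.png

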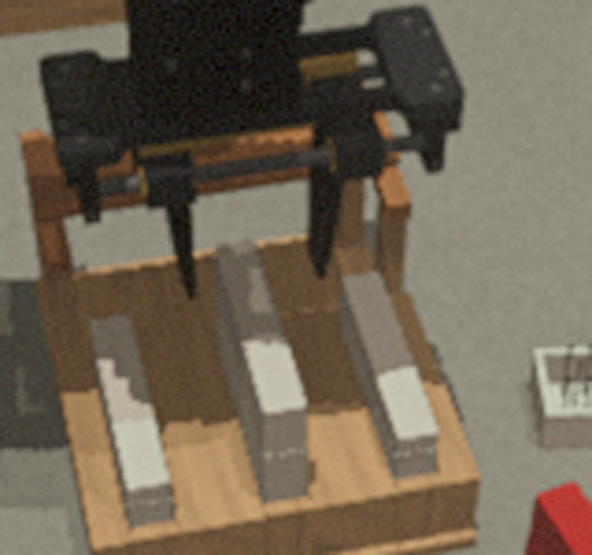

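Request:
{"name": "send_rows", "arguments": {"moves": [{"tx":-4,"ty":0,"tz":18,"spin":0},{"tx":0,"ty":0,"tz":18,"spin":0},{"tx":0,"ty":0,"tz":15,"spin":0},{"tx":0,"ty":0,"tz":10,"spin":0},{"tx":0,"ty":0,"tz":0,"spin":0}]}}

```text
clock: 8.65
tool_pos: [567.6, 18.9, 99.9]
ee_rot: [-0.001, 0.698, 0.716, -0.001]
contact_force: [-0.6, 0.1, 0.1]
opening: 59.9
```

Request:
{"name": "send_rows", "arguments": {"moves": [{"tx":0,"ty":0,"tz":0,"spin":0},{"tx":0,"ty":0,"tz":0,"spin":0}]}}

```text
clock: 8.82
tool_pos: [568.5, 18.5, 101.8]
ee_rot: [0.001, 0.698, 0.716, 0.0]
contact_force: [-1.2, 0.4, 0.5]
opening: 59.8
```

Run:
```python
from h import *
go(rk([1,0,95]))
for c,(a,b,d,e) in {"side":(60,210,190,350)}.items():
    im=env.capture(c);f=1.5 if c=="wrist" else 3.7
    cv2.imwrite(f"pics/k_{c}.png",cv2.resize(im[a:b,d:e],None,fx=f,fy=f,interpolation=cv2.INTER_CUBIC)[:,:,::-1])
```

```text
t 8.82 tcp [568.5  18.5 101.8] rack [  1.9   0.4 101.8] F [-1.2  0.4  0.5] open 59.8 j [-0.084  0.55   1.814 -0.     0.776 -0.109]
x,y,z axes [[-0.025, 1.0, -0.0], [1.0, 0.025, 0.002], [0.002, -0.0, -1.0]] spin err -0.0015
shift to target in tool axes [-0.4 -0.9  6.8]
```

View pics/k_side.png

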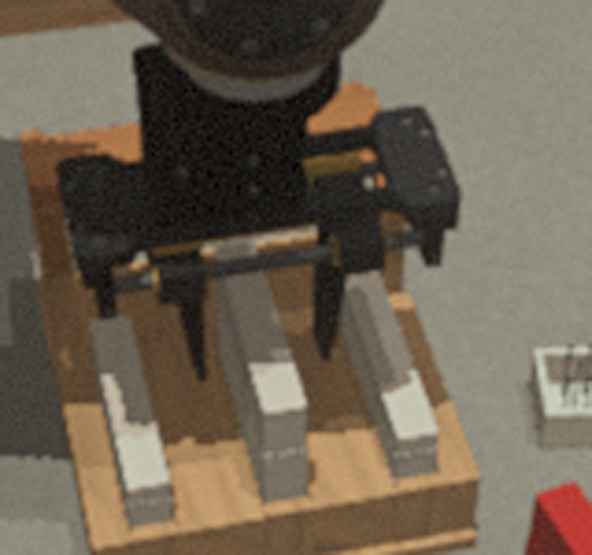

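Request:
{"name": "send_rows", "arguments": {"moves": [{"tx":0,"ty":-1,"tz":7,"spin":0},{"tx":0,"ty":0,"tz":0,"spin":0},{"tx":0,"ty":0,"tz":0,"spin":0}]}}

```text
clock: 9.12
tool_pos: [566.7, 18.2, 93.5]
ee_rot: [-0.0, 0.698, 0.716, -0.0]
contact_force: [0.4, 0.5, 0.0]
opening: 60.0
```

Request:
{"name": "send_rows", "arguments": {"moves": [{"tx":0,"ty":0,"tz":0,"spin":0},{"tx":0,"ty":0,"tz":0,"spin":0},{"tx":0,"ty":0,"tz":0,"spin":0},{"tx":0,"ty":0,"tz":0,"spin":0},{"tx":0,"ty":0,"tz":0,"spin":0}], "grip": 10, "squeeze": 15}}

```text
clock: 9.53
tool_pos: [566.9, 18.2, 93.7]
ee_rot: [0.0, 0.698, 0.716, 0.0]
contact_force: [1.1, -0.3, 0.7]
opening: 31.7
```

Request:
{"name": "send_rows", "arguments": {"moves": [{"tx":0,"ty":0,"tz":0,"spin":0},{"tx":0,"ty":0,"tz":0,"spin":0},{"tx":0,"ty":0,"tz":0,"spin":0}]}}

```text
clock: 9.78
tool_pos: [567.0, 18.2, 93.6]
ee_rot: [0.0, 0.698, 0.716, 0.0]
contact_force: [2.1, 0.8, -1.8]
opening: 21.9
```

Gripped at 21.9 mm, which matches the 22 mm thickness. I raise the grip force and draw it straight up.

Request:
{"name": "send_rows", "arguments": {"moves": [{"tx":0,"ty":0,"tz":0,"spin":0},{"tx":0,"ty":0,"tz":-4,"spin":0},{"tx":0,"ty":0,"tz":-8,"spin":0},{"tx":0,"ty":0,"tz":-10,"spin":0},{"tx":0,"ty":0,"tz":-10,"spin":0}], "squeeze": 40}}

```text
clock: 10.2
tool_pos: [567.0, 18.2, 126.8]
ee_rot: [0.0, 0.698, 0.716, 0.0]
contact_force: [1.8, -0.1, -3.1]
opening: 21.6
```

Request:
{"name": "send_rows", "arguments": {"moves": [{"tx":0,"ty":0,"tz":-15,"spin":0},{"tx":0,"ty":0,"tz":-20,"spin":0},{"tx":0,"ty":0,"tz":-20,"spin":0},{"tx":0,"ty":0,"tz":-20,"spin":0},{"tx":0,"ty":0,"tz":-20,"spin":0}]}}

```text
clock: 10.62
tool_pos: [566.0, 18.3, 222.6]
ee_rot: [-0.0, 0.698, 0.716, -0.0]
contact_force: [0.4, -0.1, -1.8]
opening: 21.8
```

Request:
{"name": "send_rows", "arguments": {"moves": [{"tx":0,"ty":0,"tz":-20,"spin":0},{"tx":0,"ty":0,"tz":-20,"spin":0},{"tx":0,"ty":0,"tz":-20,"spin":0},{"tx":0,"ty":0,"tz":0,"spin":0},{"tx":0,"ty":0,"tz":0,"spin":0}]}}

```text
clock: 11.03
tool_pos: [566.4, 18.3, 281.6]
ee_rot: [0.001, 0.698, 0.716, 0.0]
contact_force: [-0.5, -0.0, -1.8]
opening: 21.8
```

Run:
```python
from h import *
go(None)
im=env.capture("side")
cv2.imwrite(f"pics/l.png",cv2.resize(im,None,fx=1.5,fy=1.5,interpolation=cv2.INTER_CUBIC)[:,:,::-1])
```

```text
t 11.03 tcp [566.4  18.3 281.6] rack [-2.000e-01  2.000e-01  2.816e+02] F [-0.5 -0.  -1.8] open 21.8 j [-0.084  0.345  1.614 -0.     1.181 -0.109]
x,y,z axes [[-0.025, 1.0, -0.0], [1.0, 0.025, 0.001], [0.001, -0.0, -1.0]] spin err -0.0021
```

View pics/l.png

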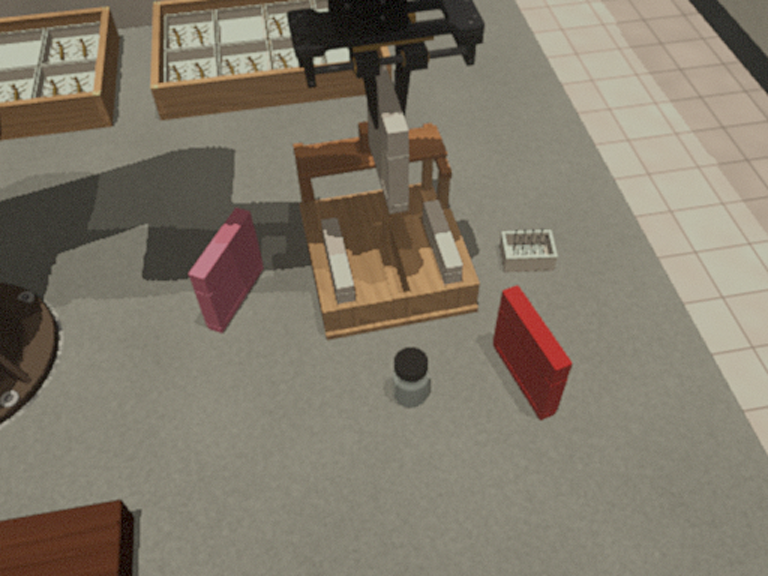

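The mount is held clear: its load reads about 1.8 N and its middle is at about z 255. The rows give no direct tilt, so the arm's reach has to do it. If the radial motion goes past the reach of a downward tool, the wrist may tip outward, and in that direction the glass would look up. I move outward and watch the orientation.

Request:
{"name": "send_rows", "arguments": {"moves": [{"tx":0,"ty":30,"tz":0,"spin":0},{"tx":0,"ty":35,"tz":0,"spin":0},{"tx":0,"ty":35,"tz":0,"spin":0},{"tx":0,"ty":35,"tz":0,"spin":0},{"tx":0,"ty":35,"tz":0,"spin":0}]}}

```text
clock: 11.5
tool_pos: [737.6, 22.6, 278.7]
ee_rot: [-0.001, 0.698, 0.716, -0.001]
contact_force: [0.4, -0.2, -1.6]
opening: 21.5
```

Request:
{"name": "send_rows", "arguments": {"moves": [{"tx":0,"ty":35,"tz":0,"spin":0},{"tx":0,"ty":35,"tz":0,"spin":0},{"tx":0,"ty":35,"tz":0,"spin":0},{"tx":0,"ty":30,"tz":0,"spin":0},{"tx":0,"ty":0,"tz":0,"spin":0}]}}

```text
clock: 11.92
tool_pos: [875.2, 25.7, 273.4]
ee_rot: [-0.002, 0.698, 0.716, -0.002]
contact_force: [-0.7, 0.1, -3.1]
opening: 21.9
```

```bash
python3 -c "
from h import *
go(None)"
```

```text
t 11.92 tcp [875.2  25.7 273.4] rack [308.7  -0.8 273.4] F [-0.7  0.1 -3.1] open 21.9 j [-0.046  0.905  0.594 -0.     1.647 -0.071]
x,y,z axes [[-0.025, 1.0, 0.0], [1.0, 0.025, -0.005], [-0.005, 0.0, -1.0]] spin err -0.0023
```

Request:
{"name": "send_rows", "arguments": {"moves": [{"tx":0,"ty":15,"tz":0,"spin":0},{"tx":0,"ty":15,"tz":0,"spin":0},{"tx":0,"ty":15,"tz":0,"spin":0},{"tx":0,"ty":15,"tz":0,"spin":0},{"tx":0,"ty":15,"tz":0,"spin":0}]}}

```text
clock: 12.33
tool_pos: [935.8, 27.4, 274.4]
ee_rot: [-0.0, 0.698, 0.716, -0.0]
contact_force: [17.5, -1.3, 15.2]
opening: 22.0
```

```bash
python3 -c "
from h import *
go(None)"
```

```text
t 12.33 tcp [935.8  27.4 274.4] rack [369.3  -0.7 274.4] F [17.5 -1.3 15.2] open 22.0 j [-0.041  1.15   0.047  0.     1.945 -0.066]
x,y,z axes [[-0.025, 1.0, 0.0], [1.0, 0.025, -0.0], [-0.0, 0.0, -1.0]] spin err -0.0021
```

Request:
{"name": "send_rows", "arguments": {"moves": [{"tx":0,"ty":4,"tz":0,"spin":0},{"tx":0,"ty":4,"tz":0,"spin":0}]}}

```text
clock: 12.5
tool_pos: [938.5, 27.3, 271.8]
ee_rot: [0.002, 0.698, 0.716, 0.002]
contact_force: [-1.0, -0.3, -1.6]
opening: 22.0
```

```bash
python3 -c "
from h import *
go(None)"
```

```text
t 12.5 tcp [938.5  27.3 271.8] rack [372.   -0.8 271.8] F [-1.  -0.3 -1.6] open 22.0 j [-4.100e-02  1.151e+00  5.200e-02  1.000e-03  1.932e+00 -6.600e-02]
x,y,z axes [[-0.025, 1.0, 0.0], [1.0, 0.025, 0.007], [0.007, 0.0, -1.0]] spin err -0.0021
```

The tilt has begun: joint 5 dropped from 1.945 to 1.932 and the tool axis tips outward by 0.007. I push further.

Request:
{"name": "send_rows", "arguments": {"moves": [{"tx":0,"ty":20,"tz":0,"spin":0},{"tx":0,"ty":20,"tz":0,"spin":0},{"tx":0,"ty":20,"tz":0,"spin":0}]}}

```text
clock: 12.75
tool_pos: [953.5, 27.6, 261.9]
ee_rot: [0.017, 0.698, 0.716, 0.017]
contact_force: [0.1, -0.2, -1.4]
opening: 21.9
```

```bash
python3 -c "
from h import *
go(None)"
```

```text
t 12.75 tcp [953.5  27.6 261.9] rack [387.   -0.9 261.9] F [ 0.1 -0.2 -1.4] open 21.9 j [-0.041  1.163  0.048  0.003  1.883 -0.065]
x,y,z axes [[-0.025, 1.0, -0.0], [0.999, 0.025, 0.047], [0.047, 0.001, -0.999]] spin err -0.002
```

Request:
{"name": "send_rows", "arguments": {"moves": [{"tx":0,"ty":40,"tz":0,"spin":0},{"tx":0,"ty":40,"tz":0,"spin":0},{"tx":0,"ty":40,"tz":0,"spin":0},{"tx":0,"ty":40,"tz":0,"spin":0}]}}

```text
clock: 13.08
tool_pos: [988.8, 28.0, 230.9]
ee_rot: [0.048, 0.697, 0.714, 0.049]
contact_force: [-0.4, 0.6, -2.3]
opening: 21.6
```

```bash
python3 -c "
from h import *
go(None)"
```

```text
t 13.08 tcp [988.8  28.  230.9] rack [422.4  -1.5 230.9] F [-0.4  0.6 -2.3] open 21.6 j [-0.041  1.198  0.049  0.009  1.758 -0.064]
x,y,z axes [[-0.025, 1.0, 0.0], [0.99, 0.025, 0.136], [0.136, 0.004, -0.991]] spin err -0.002
```

Request:
{"name": "send_rows", "arguments": {"moves": [{"tx":0,"ty":30,"tz":-28,"spin":0},{"tx":0,"ty":30,"tz":-28,"spin":0},{"tx":0,"ty":30,"tz":-28,"spin":0}]}}

```text
clock: 13.33
tool_pos: [981.5, 27.5, 301.7]
ee_rot: [0.07, 0.695, 0.712, 0.072]
contact_force: [-0.7, -0.8, -0.8]
opening: 21.6
```

```bash
python3 -c "
from h import *
go(None)"
```

```text
t 13.33 tcp [981.5  27.5 301.7] rack [415.   -1.8 301.7] F [-0.7 -0.8 -0.8] open 21.6 j [-0.043  1.126  0.047  0.014  1.768 -0.064]
x,y,z axes [[-0.025, 1.0, 0.0], [0.98, 0.025, 0.199], [0.199, 0.005, -0.98]] spin err -0.0019
```

Request:
{"name": "send_rows", "arguments": {"moves": [{"tx":0,"ty":40,"tz":-8,"spin":0},{"tx":0,"ty":40,"tz":-8,"spin":0},{"tx":0,"ty":40,"tz":-8,"spin":0},{"tx":0,"ty":40,"tz":-8,"spin":0},{"tx":0,"ty":40,"tz":-8,"spin":0}]}}

```text
clock: 13.75
tool_pos: [1008.5, 27.7, 319.4]
ee_rot: [0.11, 0.689, 0.707, 0.114]
contact_force: [-0.4, 0.6, -2.1]
opening: 21.8
```

```bash
python3 -c "
from h import *
go(None)"
```

```text
t 13.75 tcp [1008.5   27.7  319.4] rack [442.   -2.3 319.4] F [-0.4  0.6 -2.1] open 21.8 j [-0.044  1.116  0.048  0.023  1.661 -0.063]
x,y,z axes [[-0.025, 1.0, 0.001], [0.95, 0.024, 0.313], [0.312, 0.009, -0.95]] spin err -0.002
```

Tilt is now 0.32 rad and tool x stays level. I continue.

Request:
{"name": "send_rows", "arguments": {"moves": [{"tx":0,"ty":41,"tz":0,"spin":0},{"tx":0,"ty":41,"tz":0,"spin":0},{"tx":0,"ty":41,"tz":0,"spin":0},{"tx":0,"ty":41,"tz":0,"spin":0},{"tx":0,"ty":41,"tz":0,"spin":0}]}}

```text
clock: 14.17
tool_pos: [1041.1, 28.2, 327.6]
ee_rot: [0.152, 0.681, 0.699, 0.157]
contact_force: [-0.4, 0.5, -1.7]
opening: 22.2
```

Request:
{"name": "send_rows", "arguments": {"moves": [{"tx":0,"ty":41,"tz":0,"spin":0},{"tx":0,"ty":41,"tz":0,"spin":0},{"tx":0,"ty":41,"tz":0,"spin":0},{"tx":0,"ty":41,"tz":0,"spin":0},{"tx":0,"ty":41,"tz":0,"spin":0}]}}

```text
clock: 14.58
tool_pos: [1063.6, 28.4, 359.0]
ee_rot: [0.193, 0.671, 0.688, 0.199]
contact_force: [-1.1, -0.5, -1.2]
opening: 21.8
```

```bash
python3 -c "
from h import *
go(None)"
```

```text
t 14.58 tcp [1063.6   28.4  359. ] rack [497.1  -3.1 359. ] F [-1.1 -0.5 -1.2] open 21.8 j [-0.045  1.103  0.048  0.039  1.429 -0.065]
x,y,z axes [[-0.025, 1.0, 0.001], [0.846, 0.021, 0.533], [0.533, 0.015, -0.846]] spin err -0.0019
```

Request:
{"name": "send_rows", "arguments": {"moves": [{"tx":0,"ty":41,"tz":0,"spin":0},{"tx":0,"ty":41,"tz":0,"spin":0},{"tx":0,"ty":41,"tz":0,"spin":0},{"tx":0,"ty":41,"tz":0,"spin":0},{"tx":0,"ty":41,"tz":0,"spin":0}]}}

```text
clock: 15.0
tool_pos: [1076.6, 28.4, 407.2]
ee_rot: [0.232, 0.658, 0.675, 0.239]
contact_force: [0.0, 0.4, -1.8]
opening: 21.7
```

Request:
{"name": "send_rows", "arguments": {"moves": [{"tx":0,"ty":41,"tz":0,"spin":0},{"tx":0,"ty":41,"tz":0,"spin":0},{"tx":0,"ty":41,"tz":0,"spin":0},{"tx":0,"ty":41,"tz":0,"spin":0}]}}

```text
clock: 15.33
tool_pos: [1079.7, 28.2, 455.8]
ee_rot: [0.262, 0.647, 0.663, 0.27]
contact_force: [0.3, -0.3, -2.0]
opening: 22.1
```

```bash
python3 -c "
from h import *
s,t,R=tool()
go(t+np.array([-60,0,-110]))"
```

```text
t 15.33 tcp [1079.7   28.2  455.8] rack [513.1  -3.7 455.8] F [ 0.3 -0.3 -2. ] open 22.1 j [-0.048  1.035  0.048  0.055  1.288 -0.067]
x,y,z axes [[-0.026, 1.0, 0.002], [0.716, 0.017, 0.698], [0.697, 0.019, -0.716]] spin err -0.002
shift to target in tool axes [   1.4 -119.7   37. ]
```

Tilt is 44° and tool x is level. I draw back within reach and lower, keeping the orientation.

Request:
{"name": "send_rows", "arguments": {"moves": [{"tx":0,"ty":-20,"tz":-15,"spin":0},{"tx":0,"ty":-30,"tz":-10,"spin":0},{"tx":0,"ty":-30,"tz":0,"spin":0},{"tx":0,"ty":-30,"tz":5,"spin":0},{"tx":0,"ty":-30,"tz":5,"spin":0}]}}

```text
clock: 15.75
tool_pos: [1001.7, 26.2, 383.8]
ee_rot: [0.263, 0.646, 0.663, 0.271]
contact_force: [1.7, -0.4, -1.6]
opening: 21.9
```

```bash
python3 -c "
from h import *
s,t,R=tool()
go([920,24,269])"
```

```text
t 15.75 tcp [1001.7   26.2  383.8] rack [435.2  -3.7 383.8] F [ 1.7 -0.4 -1.6] open 21.9 j [-0.055  0.748  0.836  0.082  0.788 -0.115]
x,y,z axes [[-0.026, 1.0, 0.002], [0.715, 0.018, 0.698], [0.698, 0.019, -0.716]] spin err -0.0011
shift to target in tool axes [  -0.2 -138.7   25. ]
```

Request:
{"name": "send_rows", "arguments": {"moves": [{"tx":0,"ty":-28,"tz":5,"spin":0},{"tx":0,"ty":-28,"tz":5,"spin":0},{"tx":0,"ty":-28,"tz":5,"spin":0},{"tx":0,"ty":-28,"tz":5,"spin":0},{"tx":0,"ty":-20,"tz":5,"spin":0}]}}

```text
clock: 16.17
tool_pos: [924.3, 24.3, 271.5]
ee_rot: [0.261, 0.647, 0.664, 0.269]
contact_force: [0.5, -0.2, -1.1]
opening: 22.0
```

Request:
{"name": "send_rows", "arguments": {"moves": [{"tx":0,"ty":0,"tz":0,"spin":0},{"tx":0,"ty":0,"tz":0,"spin":0},{"tx":0,"ty":0,"tz":0,"spin":0},{"tx":0,"ty":0,"tz":0,"spin":0}]}}

```text
clock: 16.5
tool_pos: [927.1, 24.3, 274.7]
ee_rot: [0.262, 0.646, 0.663, 0.271]
contact_force: [-0.3, -1.8, -1.8]
opening: 22.1
```

Run:
```python
from h import *
s,t,R=tool()
go([920,24,269]); print(s["qvel"].round(3))
for c in ["side","top"]:
    im=env.capture(c)
    if c=="side": r=env.silhouettes("side","tall_center"); print([(round(q["p"],2),q["box"]) for q in r])
    im=im.copy()
    m=env.camera_model(c)
    # predicted frame corners: mount axes x=tool y, y=tool x, z=-tool z
    C=t+26*R[:,2]
    for a in(-11,11):
        for b in(-60,60):
            for d in(-57.5,57.5):
                u=proj(m,C+a*R[:,1]+b*R[:,0]-d*R[:,2])[0];cv2.circle(im,(int(round(u[0])),int(round(u[1]))),2,(0,255,255),1)
    cv2.imwrite(f"pics/z_{c}.png",cv2.resize(im,None,fx=1.5,fy=1.5,interpolation=cv2.INTER_CUBIC)[:,:,::-1])
print("centre",C)
```

```text
t 16.5 tcp [927.1  24.3 274.7] rack [360.5  -3.6 274.7] F [-0.3 -1.8 -1.8] open 22.1 j [-0.064  0.673  1.261  0.15   0.441 -0.2  ]
x,y,z axes [[-0.026, 1.0, 0.002], [0.716, 0.018, 0.698], [0.698, 0.02, -0.716]] spin err -0.001
shift to target in tool axes [-0.1 -9.1 -0.9]
[ 0.001  0.002  0.009  0.001 -0.003 -0.002]
[(0.92, [438.1, 25.4, 65.8, 77.0]), (0.79, [327.8, 188.6, 54.3, 89.7]), (0.64, [126.3, 139.2, 48.7, 81.9])]
centre [945.24894694  24.78901736 256.08675914]
```

View pics/z_side.png

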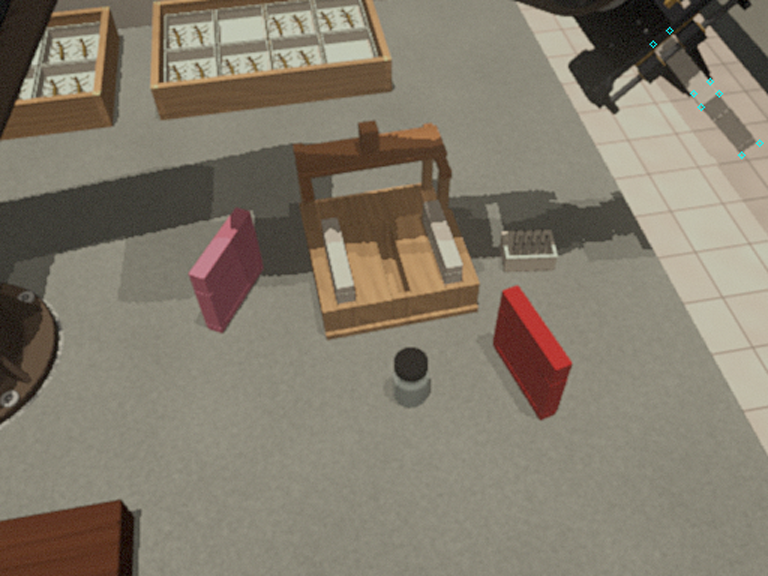

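View pics/z_top.png

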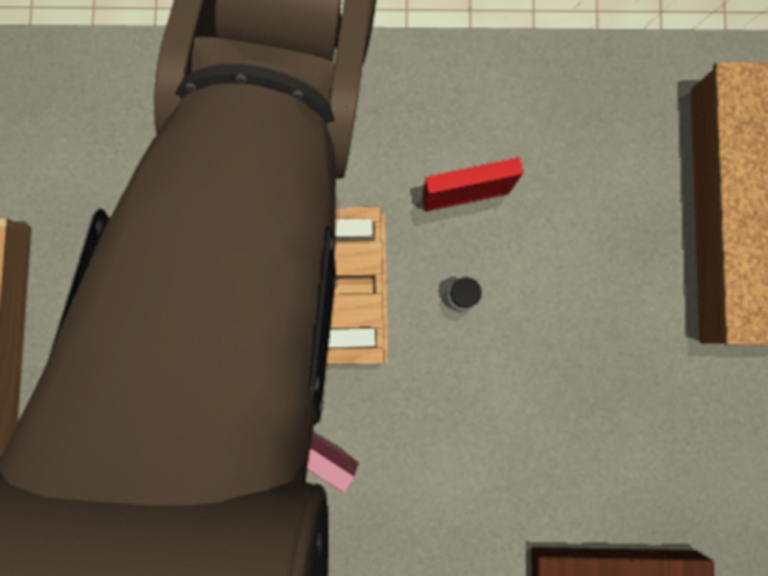

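Run:
```python
from h import *
S=env.camera_model("side");T=env.camera_model("top")
print(atz(S,(650/1.5,250/1.5),0),atz(S,(520/1.5,5/1.5),0),atz(T,(300,17),0))
s,t,R=tool();print(R.T@np.array([-60,0,40]))
```

```text
[942.27468128   6.83717158   0.        ] [952.26537591 669.25713339   0.        ] [ 949.39073425 -144.12456295    0.        ]
[  1.65096358 -15.13637427 -70.48520762]
```

The side view shows the mount tilted in the fingers, and my predicted corners lie on it at (655–760, 30–155) in the enlarged picture. Rack, low mounts, vial and pin box look unmoved. The mount's middle is right over the table's edge (x about 946), so I bring it in a little.

Request:
{"name": "send_rows", "arguments": {"moves": [{"tx":0,"ty":-5,"tz":-12,"spin":0},{"tx":0,"ty":-5,"tz":-12,"spin":0},{"tx":0,"ty":0,"tz":0,"spin":0}]}}

```text
clock: 16.9
tool_pos: [901.5, 23.7, 284.5]
ee_rot: [0.262, 0.647, 0.664, 0.27]
contact_force: [-0.1, 0.7, -1.3]
opening: 21.3
```

```bash
python3 -c "
from h import *
go(None)"
```

```text
t 16.9 tcp [901.5  23.7 284.5] rack [334.9  -3.4 284.5] F [-0.1  0.7 -1.3] open 21.3 j [-0.067  0.626  1.326  0.161  0.425 -0.213]
x,y,z axes [[-0.026, 1.0, 0.002], [0.717, 0.018, 0.697], [0.697, 0.02, -0.717]] spin err -0.0008
```

Request:
{"name": "send_rows", "arguments": {"moves": [{"tx":0,"ty":-10,"tz":-10,"spin":0},{"tx":0,"ty":-10,"tz":-10,"spin":0},{"tx":0,"ty":-6,"tz":-6,"spin":0},{"tx":0,"ty":0,"tz":0,"spin":0},{"tx":0,"ty":0,"tz":0,"spin":0}]}}

```text
clock: 17.32
tool_pos: [865.9, 22.6, 283.8]
ee_rot: [0.262, 0.647, 0.664, 0.27]
contact_force: [1.0, 1.0, -1.9]
opening: 21.7
```

Request:
{"name": "send_rows", "arguments": {"moves": [{"tx":0,"ty":0,"tz":0,"spin":0},{"tx":0,"ty":0,"tz":0,"spin":0},{"tx":0,"ty":0,"tz":0,"spin":0},{"tx":0,"ty":0,"tz":0,"spin":0},{"tx":0,"ty":0,"tz":0,"spin":0}]}}

```text
clock: 17.73
tool_pos: [865.5, 22.7, 283.0]
ee_rot: [0.261, 0.647, 0.664, 0.27]
contact_force: [-0.0, -0.6, -2.3]
opening: 21.9
```

Run:
```python
from h import *
s,t,R=tool();go(None);print(s["qvel"].round(3))
C=t+26*R[:,2];print("centre",C.round(1),"x-vert angle",np.arccos(R[2,1]),"y-vert",np.arccos(R[2,0]))
im=env.capture("side");m=env.camera_model("side")
r=env.silhouettes("side","tall_center");print([(round(q["p"],2),q["box"]) for q in r])
u=[proj(m,C+a*R[:,1]+b*R[:,0]-d*R[:,2])[0] for a in(-11,11) for b in(-60,60) for d in(-57.5,57.5)]
im=im.copy()
for q in u: cv2.circle(im,(int(round(q[0])),int(round(q[1]))),2,(0,255,255),1)
cv2.imwrite("pics/zz.png",cv2.resize(im[:200,190:512],None,fx=2.4,fy=2.4,interpolation=cv2.INTER_CUBIC)[:,:,::-1])
```

```text
t 17.73 tcp [865.5  22.7 283. ] rack [299.   -3.5 283. ] F [-0.  -0.6 -2.3] open 21.9 j [-0.072  0.573  1.43   0.19   0.377 -0.246]
x,y,z axes [[-0.026, 1.0, 0.002], [0.718, 0.018, 0.696], [0.696, 0.02, -0.718]] spin err -0.0009
[ 0.001 -0.001  0.003  0.    -0.001 -0.   ]
centre [883.6  23.2 264.3] x-vert angle 0.8012130154066885 y-vert 1.5689014073415462
[(0.8, [125.0, 138.1, 49.9, 83.9]), (0.57, [329.0, 187.7, 52.3, 90.8]), (0.56, [403.5, 23.5, 70.5, 78.1])]
```

View pics/zz.png

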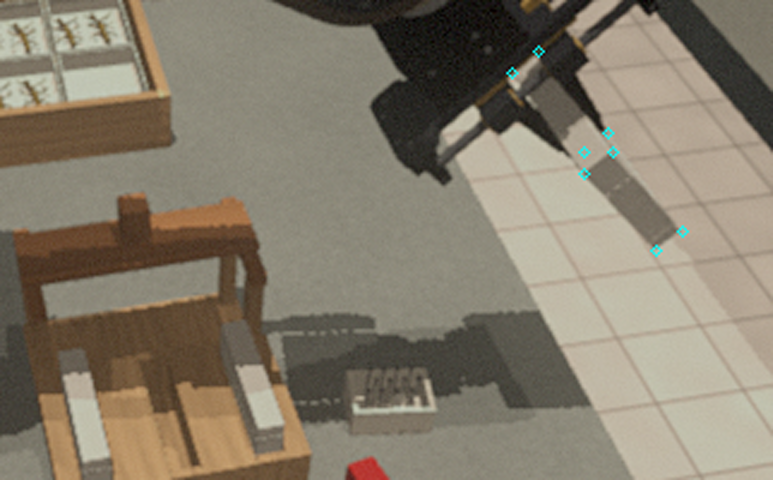

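The mount hangs still at (515–680, 50–250) in the crop, about where predicted. The keeper is open and the low mounts and pin box are in place. I hand in.

Run:
```python
from h import *
print(env.job_done()); go(None)
```

```text
the job is handed in; nothing more can be done
None
the job is handed in; nothing more can be done
```

The job is handed in. I slid the keeper to its stop by its knob, drew the tall mount straight up out of the middle groove, and tipped it back. The moves have no tilt, so I reached past the arm's downward limit until the wrist tipped outward. Then I brought the mount back over the table.

**Last checks before hand-in**
- **Mount:** its middle was at about 264 mm by the arm's own pose, and the side picture agreed with that. The glass direction was 0.80 rad from vertical (about 46°) and the side-to-side direction was level (1.57 rad).
- **Grip:** the opening was 21.9 mm and the tool carried about 2 N. The joints were still, so the mount was at rest.
- **Keeper:** it moved about 52 mm to the stop, where the reaction reached 14 N, and the last picture showed it still open.
- **Other things:** the low mounts, vial and pin box looked unmoved. I judged that by eye and did not measure them again.

**Disagreements and doubts**
- **Joint 3:** during the overreach its measured angle read 0.047–0.049 for moments, just under the 0.05 end of its range. I cannot tell whether that counts as leaving its range.
- **Knob position:** the wrist camera put the knob about 2 mm off in x and up to 6 mm off in y from the fixed-camera fit. I gripped it at a compromise, and it held.
- **Network finds:** in the last picture it scored the held mount only 0.56, below both decoys.

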